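Restock the glue lane first-in-first-out

ROBOT

A 7-joint arm with a two-finger parallel gripper is mounted at the origin on the work surface; the furniture and walls round the work are solid. World frame = base frame: x ahead of the robot, y to its left, z up, the work surface at z = 0. Lengths are in m, angles in rad, forces in N, time in s.
With the tool pointing down it reaches from about 0.425 to 0.925 m from the base axis. Payload 6.8 kg.
Tool frame: the origin (TCP) lies at the very end of the fingers, on their centre line; the grasp point (between the pads) lies 19 mm behind it; z points along the fingers, y is the line along which they close (so a half turn about z gives the same grasp; the last joint's range is limited). The gripper opens to 85 mm and grips with 20 to 120 N. Pads are 22 mm wide; open, the fingers measure 114 mm over their backs; the gripper's body (76 mm by 85 mm) begins 54 mm behind the grasp point. The pads swing forward as they close: fully open they stand 13 mm farther back than shut.
Start: joints at [-1.3, 0.477, 0.022, 1.555, -0.011, 1.109, -0.083], TCP at [0.25, 0.627, 0.231] pointing down, gripper open.
Joint ranges: [-2.96, 2.96], [-0.34, 2.1], [-1.41, 1.46], [0.24, 2.44], [-1.37, 4.51], [0.17, 1.92], [-2.96, 2.96]. Speed limits (rad/s): [2.39, 2.39, 3.14, 3.14, 3.14, 3.14, 3.14].

INTERFACE

Orientations are given as a unit quaternion [w, x, y, z].
In Python, from station import get_obs, read_camera, hand_in gives the robot as it stands.
- The arm moves only by the tool arm_command, never from a script. Its argument "commands" is one flat list of numbers, 7 for each row, row after row: the shift along the tool's x, y, z in m, then the turn, a rotation vector about the tool's x, y, z in degrees, then the opening, from 0 (shut) to 1 (fully open). In form: [tx, ty, tz, rx, ry, rz, fingers, tx, ty, tz, rx, ry, rz, fingers, ...]. A call has 1 to 8 rows; each row is the pose to reach, as a shift and turn from the pose commanded when the call began, along the tool's axes at that moment; what a row does not reach only later rows make up. A row lasts 1/10 s, in which the tool goes at most 50 mm and 8.59 degrees, less where a joint would pass 70% of its speed; a pose out of reach is approached as far as the arm can. A call with a gripper value outside its range is refused whole. The fingers move at their own pace and stop on an object; "force" is the grip in N (left out, the last holds). Time passes only in rows, so rows that repeat a pose let the fingers close. It gives the time, the measured TCP pose, the force, the opening and the grip force at its end, in the units of the state.
- get_obs(): the state, without advancing time (a new reading comes with each control period).
- read_camera(name): name is "scene" or "top" or "wrist"; returns a dict with "img" (400x640x3 uint8, red, green, blue), "camera_matrix" (3x3 intrinsics, pixels), "pose" (4x4, takes a point from camera to world coordinates). Camera axes: x right, y down, z forward; pixel columns grow to the right and rows downward; lengths in m; the calibration is good to about 2 mm. A picture is of the moment at which its call begins. There is no depth.
- hand_in(): hands the job in; it is judged then, once.
The state is a dict: "t": time; "q": joint angles; "joint_vel": joint speeds; "joint_torque": joint torques, N m; "eef_pos": TCP position; "tool_rot": TCP orientation; "contact_force": force on the tool from outside, world axes, zero at the start; "torque": the same for the moment, N m; "gripper_width": opening from 0.0 (shut) to 1.0 (fully open); "grasp_force": force on a finger pad.
Only numpy, scipy, OpenCV 4.12 (cv2) and the standard library are available. Lean on these libraries where they do the work, as an engineer would, in place of code of your own. Each camera call takes 0.05 s, during which the arm holds its last target. There are 200 camera calls.

TASK

Restock the glue lane of the small stock rack so that the oldest glue is used first: draw the old glue bottle at the back of the lane forward to the front lip, then stand the new bottle from the bench in the lane behind it, and finally pull the follower (black paddle with a red grip) forward until the row is closed up, with the old bottle at the lip, the new one right behind it and the follower right behind that. Keep both bottles upright all the while and do not disturb the jar and the ball on the bench.

Things in the scene. Friction and masses are not known exactly. Their poses are not given: they have to be found in the camera images.
- lane_rack: Grey steel stock rack fixed on the bench at the left, 212 long x 178 wide x 260 mm high, its open front facing right. Origin on the bench under it; x runs along its lanes from front to back, y to the left of that, z up. Two lanes: the glue lane centred at y = -45 mm, and a full lane of white cartons (60 mm wide, tops 68 mm above the bench, fixed) centred at y = +56 mm. Back panel at x = +114 mm.
- lane_front (a point): Point on the glue lane's floor (8 mm above the bench), mid-width, at the inner face of the front lip (rack frame x = -90, y = -45 mm). Axes as lane_rack: x points along the lane to the back. The lip's top is 37 mm above the bench. The lane lies between wire guides: 50 mm free width, tops 41 mm above the bench.
- shelf_edge (a point): Lower front edge of the rack's narrow upper shelf, above the glue lane's middle: 249 mm above the bench, 123 mm behind the lip (rack frame x = +33 mm). The shelf overhangs the back of the lane from here to the back panel, so a vertical tool cannot reach there; lean the tool's upper end 30 to 45 degrees towards the rack's front.
- old_bottle: Glue bottle already in the glue lane: white squeeze bottle with blue label, 43 mm diameter, straight body up to 82 mm, then a red-orange cap and nozzle up to 120 mm; 60 to 120 g. Origin at the centre of its underside, z up. It starts standing in the back half of the lane, its centre 94 to 106 mm behind the lip; there is no room for a bottle between it and the follower.
- new_bottle: Identical glue bottle, 43 mm diameter, 120 mm high (body 82 mm), standing upright on the bench to the right, outside the rack. Origin at the centre of its underside, z up.
- follower (a joint): Slide of the follower in the glue lane, in m: 0 = fully back, grows as it is pulled forward to the lip, up to 0.085. Stays where it is left; about 1.5 N of friction. It starts at 0 to 0.02. Its front face is 150 mm minus this value behind the lip.
- follower_face (a point): Foot of the follower's front face, mid-width, at lane floor height. The face is a black plate 40 mm wide and 74 mm high. Axes as lane_rack.
- follower_grip (a point): Point to grip on the follower: inside its red upright grip, 24 mm wide (along rack y), 12 mm thick (along x), from 74 to 116 mm above the bench; this point is 96 mm above the bench and 16 mm behind the front face. Nothing stands within 30 mm at either side of the grip, at its height.
- jam_jar: Open glass jar, 69 mm diameter, 80 mm high, on the bench; leave alone. Origin at the centre of its underside.
- grey_ball: Grey ball with a flat seat, 58 mm, on the bench; leave alone. Origin at the centre of its underside.

How it is judged:
On the way, in this order (a step that is already met when the one before it is completed fails the run):
1. the old bottle stands upright in the glue lane at the front lip (within 10 mm of it) while the new bottle is still outside the lane (x of old_bottle in the frame of lane_front between 0.015 and 0.032 m and y of old_bottle in the frame of lane_front between -0.009 and 0.009 m and z of old_bottle in the frame of lane_front below 0.006 m and angle between old_bottle's own z axis and vertical below 0.15 rad and x of new_bottle in the frame of lane_front below -0.03 m), for 0.2 s.
2. the new bottle stands upright and let go on the floor of the glue lane, behind the old bottle, which is still at the lip (x of new_bottle in the frame of lane_front between 0.055 and 0.13 m and y of new_bottle in the frame of lane_front between -0.009 and 0.009 m and z of new_bottle in the frame of lane_front below 0.006 m and angle between each of new_bottle, old_bottle's own z axis and vertical below 0.15 rad and contact force between the fingers and new_bottle below 0.3 N and x of old_bottle in the frame of lane_front below 0.032 m), for 0.2 s.
At the end, for the whole second after the job is handed in: Both bottles stand upright (within 7 degrees) and at rest on the floor of the glue lane: the old one in front, at most 10 mm from the lip, the new one behind it with at most 10 mm between them, and the follower behind that with at most 8 mm between its face and the new bottle (x of old_bottle in the frame of lane_front between 0.015 and 0.032 m and y of old_bottle in the frame of lane_front between -0.009 and 0.009 m and z of each of old_bottle, new_bottle in the frame of lane_front below 0.006 m and angle between each of old_bottle, new_bottle's own z axis and vertical below 0.12 rad and y of new_bottle in the frame of lane_front between -0.009 and 0.009 m and distance between new_bottle and old_bottle below 0.052 m and x of new_bottle in the frame of lane_front above 0.055 m and x of new_bottle in the frame of follower_face above -0.029 m and linear speed of each of old_bottle, new_bottle below 0.01 m/s and velocity of joint follower between -0.005 and 0.005 m/s); the robot touches nothing.
It fails at once if a glue bottle is tipped more than about 29 degrees (angle between any of old_bottle, new_bottle's own z axis and vertical above 0.5 rad).
It fails at once if the jar or the ball is moved by more than 30 mm (distance of any of jam_jar, grey_ball from where it was at the start of the episode above 0.03 m).
It also fails if it takes over 64 s, if anything falls off the work surface, if the arm or the gripper's body presses on something with over 40 N, if the wrist force passes 120 N, or if a joint passes its speed limit or range.

## Working session

There is one attempt and no reset: what is moved stays moved. The work goes in short steps, Python scripts to look and compute and a tool call to move; the robot and the scene stay as the last step left them, time stands still between calls to the robot, and variables do not carry over. Pictures are saved under pics/ and viewed, at most 10 in all, crops included, and the job is handed in when it is done.

Besides the shell and the picture viewer there is one more tool, called by a JSON object that holds its "method" and its "body", one argument or row to a line. arm_command: Moves the arm, as the interface text tells. Its arguments: {"type":"object","properties":{"commands":{"type":"array","items":{"type":"number"}},"force":{"type":"number"}},"required":["commands"]}

```bash
mkdir -p pics; python3 - <<'E'
from station import *
import cv2,numpy as np
o=get_obs();print({k:np.round(v,3) for k,v in o.items()})
for n in("scene","top"):
    c=read_camera(n);cv2.imwrite(f"pics/{n}0.png",c["img"][:,:,::-1]);print(n,np.round(c["camera_matrix"],1).tolist(),np.round(c["pose"],3).tolist())
E
```

```text
{'t': np.float64(0.0), 'q': array([-1.3  ,  0.478,  0.022,  1.556, -0.011,  1.109, -0.083]), 'joint_vel': array([ 0.001,  0.001, -0.   ,  0.001,  0.002,  0.   , -0.   ]), 'joint_torque': array([ 0.0000e+00, -5.9645e+01,  1.6080e+00, -2.8119e+01,  1.2000e-02,
        9.0000e-03,  0.0000e+00]), 'eef_pos': array([0.249, 0.627, 0.23 ]), 'tool_rot': array([-0.   ,  0.188,  0.982, -0.001]), 'contact_force': array([ 0.113,  0.158, -0.281]), 'torque': array([-0.001,  0.043,  0.045]), 'grasp_force': np.float64(0.0), 'gripper_width': np.float64(1.001)}
scene [[462.3, 0.0, 318.1], [0.0, 462.3, 199.5], [0.0, 0.0, 1.0]] [[0.593, 0.683, -0.427, 0.962], [0.805, -0.504, 0.313, -0.328], [-0.001, -0.529, -0.849, 1.18], [0.0, 0.0, 0.0, 1.0]]
top [[361.1, 0.0, 324.4], [0.0, 361.1, 199.1], [0.0, 0.0, 1.0]] [[0.007, -0.985, 0.17, 0.309], [-1.0, -0.006, 0.008, 0.028], [-0.007, -0.17, -0.985, 1.104], [0.0, 0.0, 0.0, 1.0]]
```

View pics/scene0.png

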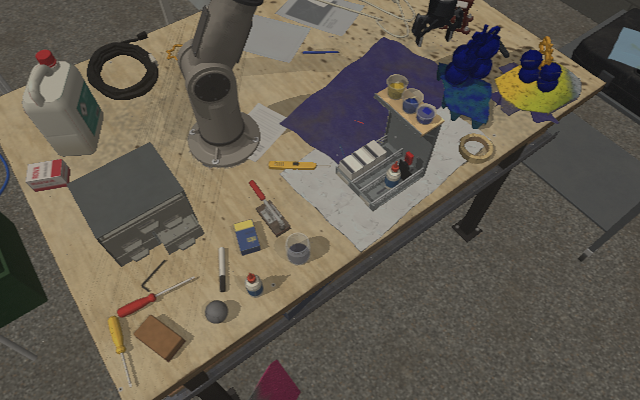

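View pics/top0.png

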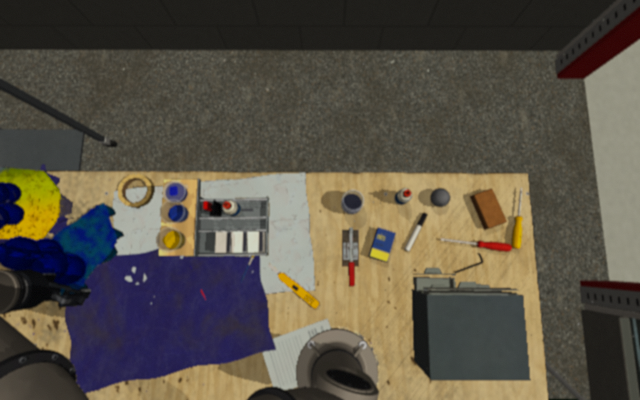

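The scene view shows the rack at about (390,170), the old bottle at (393,172) and the grip at (407,160). The jar is at (297,248), the new bottle at (253,285) and the ball at (216,311). In the top view, the grip is at (209,207), the old bottle at (230,207), the jar at (352,203), the new bottle at (403,196) and the ball at (440,197).

```bash
cat > h.py <<'E'
from station import *
import cv2,numpy as np
from scipy.spatial.transform import Rotation as R
def ray(c,px):
    K=c["camera_matrix"];d=np.linalg.inv(K)@np.array([px[0],px[1],1.]);P=np.array(c["pose"]);d=P[:3,:3]@d
    return P[:3,3],d/np.linalg.norm(d)
def plane(c,px,z):
    o,d=ray(c,px);return o+d*(z-o[2])/d[2]
def tri(c1,p1,c2,p2):
    A=[];b=[]
    for c,p in((c1,p1),(c2,p2)):
        o,d=ray(c,p);M=np.eye(3)-np.outer(d,d);A.append(M);b.append(M@o)
    return np.linalg.lstsq(np.vstack(A),np.hstack(b),rcond=None)[0]
def proj(c,X):
    P=np.linalg.inv(np.array(c["pose"]));v=c["camera_matrix"]@(P[:3,:3]@np.asarray(X)+P[:3,3]);return v[:2]/v[2]
def red(img,minA=4):
    h=cv2.cvtColor(img,cv2.COLOR_RGB2HSV);m=(((h[...,0]<12)|(h[...,0]>170))&(h[...,1]>130)&(h[...,2]>70)).astype(np.uint8)
    n,_,s,ce=cv2.connectedComponentsWithStats(m);return [(s[i,4],ce[i],s[i,:4].tolist()) for i in range(1,n) if s[i,4]>=minA]
def quat():
    o=get_obs();w,x,y,z=o["tool_rot"];return np.array(o["eef_pos"]),R.from_quat([x,y,z,w])
E
python3 - <<'E'
from h import *
s=read_camera("scene");t=read_camera("top")
for n,c in(("s",s),("t",t)):
    for a,ce,bb in red(c["img"]):print(n,a,ce.round(1),bb)
a=cv2.resize(s["img"][120:220,320:460],None,fx=5.6,fy=5.6,interpolation=cv2.INTER_CUBIC)
cv2.imwrite("pics/z1.png",a[:,:,::-1])
b=cv2.resize(t["img"][170:270,150:290],None,fx=5.6,fy=5.6,interpolation=cv2.INTER_CUBIC)
cv2.imwrite("pics/z2.png",b[:,:,::-1])
E
```

```text
s 232 [45.4 57.5] [35, 50, 21, 17]
s 6 [360.5 122.2] [358, 121, 6, 3]
s 73 [408.8 157.3] [405, 151, 9, 14]
s 134 [ 55.9 167.5] [51, 159, 11, 18]
s 46 [394.9 166.8] [392, 161, 7, 11]
s 122 [256.6 189.8] [249, 180, 16, 20]
s 62 [ 50.2 187.5] [35, 184, 31, 7]
s 56 [250.8 277.4] [247, 273, 8, 10]
s 360 [135.  305.4] [117, 294, 39, 23]
s 25 [274.2 365.2] [271, 361, 7, 10]
s 11 [279.1 368.2] [277, 366, 6, 5]
s 14 [267.6 373.3] [265, 371, 6, 6]
s 10 [261.7 379.5] [260, 377, 4, 6]
s 8 [261.9 387.1] [261, 385, 4, 5]
s 5 [269.8 392.6] [269, 392, 3, 2]
s 5 [265.  394.4] [264, 394, 3, 2]
t 42 [406.9 192.8] [404, 189, 7, 8]
t 51 [205.6 205.2] [203, 201, 7, 9]
t 47 [226.4 204.8] [223, 201, 8, 8]
t 263 [495.2 245.7] [477, 241, 35, 11]
t 151 [351.3 273. ] [348, 262, 7, 24]
t 6 [201.7 292. ] [201, 290, 3, 5]
```

View pics/z1.png

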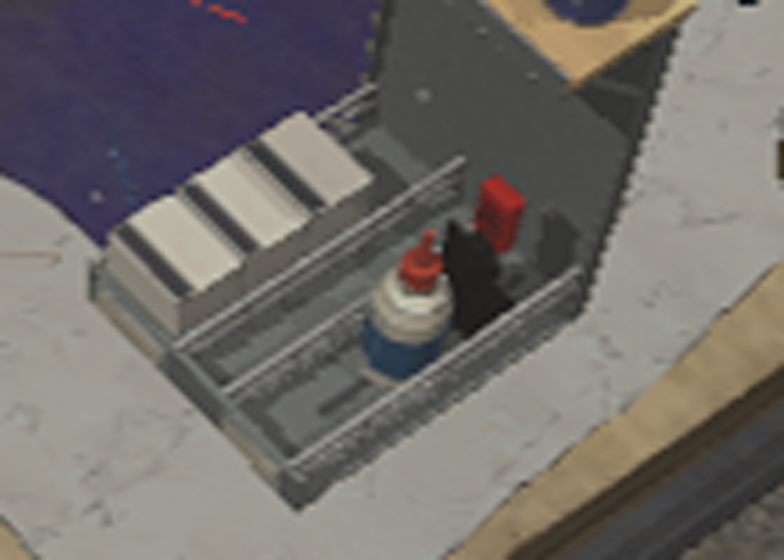

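View pics/z2.png

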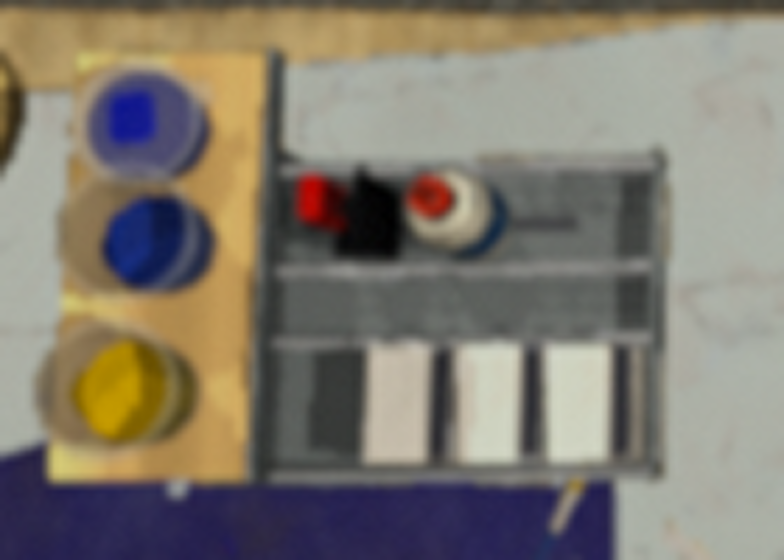

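The zoomed crops show the lane's guides. In the top crop they run (285,172)-(650,160) and (280,272)-(650,265), and the lip runs (663,158)-(658,470). The scene crop shows the bottle standing in front of the black paddle with the red grip behind it.

```bash
python3 - <<'E'
from h import *
s=read_camera("scene");t=read_camera("top")
pt=lambda x,y:(150+x/5.6-.4,170+y/5.6-.4)
ps=lambda x,y:(320+x/5.6-.4,120+y/5.6-.4)
print("grip",tri(s,(408.8,157.3),t,(205.6,205.2)).round(4))
print("old",tri(s,(394.9,166.8),t,(226.4,204.8)).round(4))
print("new",tri(s,(250.8,277.4),t,(406.9,192.8)).round(4))
for n,p,z in(("g1b",(285,172),.041),("g1f",(650,160),.041),("g2b",(280,272),.041),("g2f",(650,265),.041),("lipA",(663,158),.037),("lipB",(658,470),.037)):
    print(n,plane(t,pt(*p),z).round(4))
for n,p,z in(("lipL",(90,265),.037),("lipR",(297,488),.037),("g1f",(290,468),.041),("g1b",(578,270),.041),("g2f",(228,395),.041)):
    print("S",n,plane(s,ps(*p),z).round(4))
print("jar",plane(t,(352,203),.06).round(3),"ball",plane(t,(440,197),.03).round(3))
E
```

```text
grip [0.4615 0.3686 0.1034]
old [0.4634 0.311  0.1048]
new [ 0.5021 -0.1991  0.0947]
g1b [0.4864 0.4074 0.041 ]
g1f [0.4941 0.2123 0.041 ]
g2b [0.4326 0.4066 0.041 ]
g2f [0.4376 0.2104 0.041 ]
lipA [0.4959 0.2061 0.037 ]
lipB [0.3303 0.2031 0.037 ]
S lipL [0.3252 0.2059 0.037 ]
S lipR [0.5008 0.2054 0.037 ]
S g1f [0.4911 0.2083 0.041 ]
S g1b [0.487  0.4146 0.041 ]
S g2f [0.4372 0.211  0.041 ]
jar [ 0.478 -0.045  0.06 ] ball [ 0.503 -0.312  0.03 ]
```

```bash
cat >> h.py <<'E'
L=np.array([.4660,.2105,0]);ex=np.array([-.033,1,0]);ex/=np.linalg.norm(ex);ey=np.array([-ex[1],ex[0],0])
def lane(d,y,z):return L+d*ex+y*ey+[0,0,z]
def rot(tilt):
    a=np.radians(tilt);z=np.sin(a)*ex-np.cos(a)*np.array([0,0,1]);y=-ey;return R.from_matrix(np.c_[np.cross(y,z),y,z])
def plan(p,tilt):
    "TCP target -> shift (m) and turn (deg) in current tool axes"
    p0,r0=quat();print("TCP",p0.round(4),"->",np.round(p,4)," row",r0.inv().apply(p-p0).round(4),(r0.inv()*rot(tilt)).as_rotvec(degrees=True).round(1))
E
python3 - <<'E'
from h import *
plan(np.array([.25,.62,.43]),0);plan(np.array([.40,.40,.43]),0);plan(np.array([.465,.25,.40]),0)
E
```

```text
TCP [0.2495 0.627  0.231 ] -> [0.25 0.62 0.43]  row [-0.003  -0.0065 -0.199 ] [-0.   0.  66.4]
TCP [0.2495 0.627  0.231 ] -> [0.4  0.4  0.43]  row [-0.2237 -0.1554 -0.1989] [-0.   0.  66.4]
TCP [0.2495 0.627  0.231 ] -> [0.465 0.25  0.4  ]  row [-0.3396 -0.2707 -0.1689] [-0.   0.  66.4]
```

{"method": "arm_command", "body": {
  "commands": [0,0,-0.05,0,0,8,1,0,0,-0.1,0,0,16,1,0,0,-0.15,0,0,24,1,0,0,-0.2,0,0,32,1,-0.03,-0.02,-0.2,0,0,40,1,-0.07,-0.045,-0.2,0,0,48,1,-0.11,-0.07,-0.2,0,0,56,1,-0.15,-0.1,-0.2,0,0,64,1]
}}

```text
t: 1.1
eef_pos: [0.3528, 0.4775, 0.4312]
tool_rot: [-0.0, 0.682, 0.731, 0.0]
contact_force: [0.5, -0.2, 0.7]
gripper_width: 1.0
grasp_force: 0.0
```

```bash
python3 - <<'E'
from h import *
plan(np.array([.465,.25,.40]),0);plan(lane(.06,0,.26),15);plan(lane(.101,0,.2),15);print(get_obs()["q"].round(2))
E
```

```text
TCP [0.3528 0.4775 0.4312] -> [0.465 0.25  0.4  ]  row [-0.2347  0.0961  0.0311] [ 0.  -0.   2.1]
TCP [0.3528 0.4775 0.4312] -> [0.464  0.2705 0.26  ]  row [-0.2143  0.0965  0.1711] [-0.3 15.   2.1]
TCP [0.3528 0.4775 0.4312] -> [0.4627 0.3114 0.2   ]  row [-0.1733  0.098   0.2311] [-0.3 15.   2.1]
[-1.28  0.22  0.3   1.48 -0.07  1.44 -0.91]
```

{"method": "arm_command", "body": {
  "commands": [-0.045,0.02,0,0,0,2,1,-0.09,0.04,0,0,0,2,1,-0.135,0.06,0,0,0,2,1,-0.18,0.075,0,0,0,2,1,-0.225,0.09,0.02,0,3,2,1,-0.235,0.096,0.06,0,8,2,1,-0.235,0.096,0.11,0,13,2,1,-0.23,0.096,0.16,0,15,2,1]
}}

```text
t: 1.9
eef_pos: [0.4662, 0.2535, 0.271]
tool_rot: [-0.096, 0.689, 0.713, 0.091]
contact_force: [0.2, 0.9, 0.1]
gripper_width: 1.002
grasp_force: 0.0
```

```bash
python3 - <<'E'
from h import *
plan(lane(.101,0,.2),15);plan(lane(.08,0,.15),15);plan(lane(.101,0,.05),15);print(get_obs()["q"].round(2))
c=read_camera("wrist");cv2.imwrite("pics/w1.png",c["img"][:,:,::-1])
E
```

```text
TCP [0.4662 0.2535 0.271 ] -> [0.4627 0.3114 0.2   ]  row [ 0.0373 -0.0014  0.0838] [-0.1 -0.2  0. ]
TCP [0.4662 0.2535 0.271 ] -> [0.4634 0.2905 0.15  ]  row [ 0.004  -0.0013  0.1265] [-0.1 -0.2  0. ]
TCP [0.4662 0.2535 0.271 ] -> [0.4627 0.3114 0.05  ]  row [-0.002  -0.0011  0.2285] [-0.1 -0.2  0. ]
[-0.89  0.16  0.48  1.96 -0.39  0.98 -0.18]
```

View pics/w1.png

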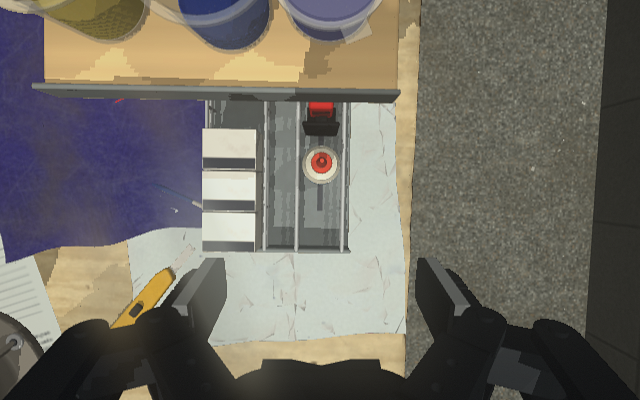

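The wrist view shows the old bottle's cap at (321,161), the lane guides at columns 297 and 348, the inner lip at about row 246, and the grip at (320,110).

```bash
python3 - <<'E'
from h import *
c=read_camera("wrist")
for a,ce,bb in red(c["img"],40):print(a,ce.round(1),bb)
def pl(n,px,z):
    v=plane(c,px,z)-L;print(n,(v+L).round(4),"d,y",round(v@ex,4),round(v@ey,4))
pl("bottle body rim",(320.5,165),.082);pl("cap",(321,161.5),.105)
pl("g in",(298,240),.041);pl("g out",(347,240),.041);pl("g in back",(300,110),.041);pl("g out back",(347,110),.041);pl("lip top",(322,246),.037)
pl("grip",(320,108),.11)
E
```

```text
336 [328.9 101.5] [317, 95, 25, 18]
351 [328.9 159.4] [319, 149, 21, 22]
bottle body rim [0.4559 0.3084 0.082 ] d,y 0.0982 0.0069
cap [0.4567 0.3106 0.105 ] d,y 0.1003 0.006
g in [0.432  0.2221 0.041 ] d,y 0.0127 0.0336
g out [0.4893 0.2244 0.041 ] d,y 0.0131 -0.0238
g in back [0.4293 0.3728 0.041 ] d,y 0.1634 0.0313
g out back [0.4833 0.3746 0.041 ] d,y 0.1634 -0.0227
lip top [0.4604 0.2154 0.037 ] d,y 0.005 0.0055
grip [0.454  0.3603 0.11  ] d,y 0.1501 0.0071
```

```bash
python3 - <<'E'
from h import *
c=read_camera("wrist")
for a,ce,bb in red(c["img"],40):
    print(a,ce.round(1));v=plane(c,ce,.108)-L;print("d,y",v@ex,v@ey)
plan(lane(.101,0,.05),15)
E
```

```text
289 [328.5 104.3]
d,y 0.15553535596933274 -0.0009400218166688282
337 [328.9 160.4]
d,y 0.10215910457126628 -0.0015840558131364705
TCP [0.4632 0.2553 0.2696] -> [0.4627 0.3114 0.05  ]  row [-0.0018  0.0039  0.2266] [-0.7  0.2  0.2]
```

{"method": "arm_command", "body": {
  "commands": [-0.001,0.004,0.045,0,0,0,1,-0.001,0.005,0.09,0,0,0,1,-0.001,0.005,0.135,0,0,0,1,-0.001,0.005,0.175,0,0,0,1,-0.001,0.005,0.205,0,0,0,1,-0.001,0.005,0.226,0,0,0,1,-0.001,0.005,0.226,0,0,0,1,-0.001,0.005,0.226,0,0,0,1]
}}

```text
t: 2.85
eef_pos: [0.4684, 0.3164, 0.0552]
tool_rot: [-0.096, 0.686, 0.716, 0.09]
contact_force: [0.3, 0.4, 0.3]
gripper_width: 0.999
grasp_force: 0.0
```

```bash
python3 - <<'E'
from h import *
plan(lane(.102,-.0015,.05),15)
c=read_camera("wrist");cv2.imwrite("pics/w2.png",c["img"][:,:,::-1])
E
```

```text
TCP [0.4684 0.3164 0.0552] -> [0.4641 0.3125 0.05  ]  row [-0.0049 -0.0044  0.0041] [-0.2 -0.1  0.5]
```

View pics/w2.png

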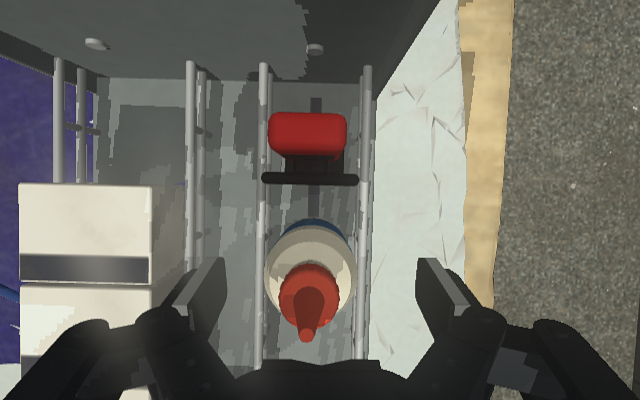

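The wrist close-up shows the bottle at column 310 between open fingers centred at about 320, so I shift -4 mm and close.

{"method": "arm_command", "body": {
  "commands": [-0.004,-0.004,0.004,0,0,0,1,-0.004,-0.004,0.004,0,0,0,0.6,-0.004,-0.004,0.004,0,0,0,0.3,-0.004,-0.004,0.004,0,0,0,0.3,-0.004,-0.004,0.004,0,0,0,0.3,-0.004,-0.004,0.004,0,0,0,0.3,-0.004,-0.004,0.004,0,0,0,0.3,-0.004,-0.004,0.004,0,0,0,0.3],
  "force": 25
}}

```text
t: 3.7
eef_pos: [0.4631, 0.3115, 0.0486]
tool_rot: [-0.096, 0.687, 0.715, 0.089]
contact_force: [-0.1, -1.0, 5.7]
gripper_width: 0.472
grasp_force: 25.5
```

```bash
python3 - <<'E'
from h import *
c=read_camera("wrist")
for a,ce,bb in red(c["img"],40):
    v=plane(c,ce,.105)-L;print(ce.round(1),bb,"d,y",v@ex,v@ey)
plan(lane(.025,0,.05),15)
E
```

```text
[324.2 114.1] [282, 91, 85, 57] d,y 0.1598791379698951 -0.001612554291619164
[319.4 290. ] [287, 254, 65, 80] d,y 0.10473994071279756 -0.0004951812149387532
TCP [0.4631 0.3115 0.0486] -> [0.4652 0.2355 0.05  ]  row [-0.073  -0.001  -0.0211] [-0.3 -0.   0.3]
```

{"method": "arm_command", "body": {
  "commands": [-0.009,0,-0.003,0,0,0,0.3,-0.019,0,-0.0055,0,0,0,0.3,-0.029,0,-0.008,0,0,0,0.3,-0.039,0,-0.011,0,0,0,0.3,-0.049,0,-0.0135,0,0,0,0.3,-0.059,0,-0.0165,0,0,0,0.3,-0.068,0,-0.019,0,0,0,0.3,-0.072,0,-0.02,0,0,0,0.3]
}}

```text
t: 4.55
eef_pos: [0.4663, 0.2359, 0.0493]
tool_rot: [-0.096, 0.687, 0.714, 0.089]
contact_force: [-0.8, 3.8, 5.9]
gripper_width: 0.471
grasp_force: 25.7
```

```bash
python3 - <<'E'
from h import *
c=read_camera("wrist");cv2.imwrite("pics/w3.png",c["img"][:,:,::-1])
t=read_camera("top")
print(red(t["img"]))
plan(lane(.024,0,.05),15);print(get_obs()["contact_force"])
E
```

```text
[(np.int32(42), array([406.92857143, 192.78571429]), [404, 189, 7, 8]), (np.int32(38), array([204.84210526, 204.84210526]), [203, 201, 5, 9]), (np.int32(261), array([495.07662835, 245.75095785]), [477, 241, 35, 11]), (np.int32(149), array([351.34228188, 273.06040268]), [348, 262, 7, 24])]
TCP [0.4663 0.2359 0.0493] -> [0.4652 0.2345 0.05  ]  row [-0.0011 -0.0011 -0.001 ] [-0.3 -0.   0.3]
[0.19517688 2.64469479 6.31295611]
```

View pics/w3.png

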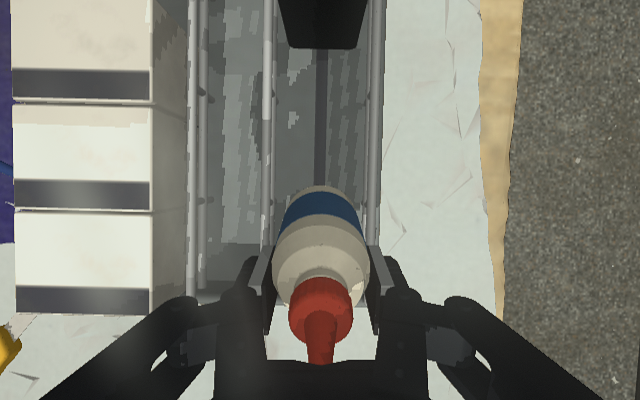

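The wrist view shows the bottle upright and gripped at the front end. I'm creeping forward to feel for the lip.

{"method": "arm_command", "body": {
  "commands": [-0.002,0,-0.0005,0,0,0,0.3,-0.004,0,-0.001,0,0,0,0.3,-0.004,0,-0.001,0,0,0,0.3]
}}

```text
t: 4.95
eef_pos: [0.4664, 0.2326, 0.0493]
tool_rot: [-0.096, 0.687, 0.715, 0.09]
contact_force: [0.0, 3.7, 5.4]
gripper_width: 0.476
grasp_force: 25.8
```

{"method": "arm_command", "body": {
  "commands": [-0.002,0,-0.0005,0,0,0,0.3,-0.004,0,-0.001,0,0,0,0.3,-0.004,0,-0.001,0,0,0,0.3]
}}

```text
t: 5.25
eef_pos: [0.4667, 0.2282, 0.0492]
tool_rot: [-0.096, 0.687, 0.715, 0.09]
contact_force: [0.6, 3.1, 7.1]
gripper_width: 0.475
grasp_force: 25.7
```

{"method": "arm_command", "body": {
  "commands": [-0.002,0,-0.0005,0,0,0,0.3,-0.003,0,-0.001,0,0,0,0.3,-0.003,0,-0.001,0,0,0,0.3]
}}

```text
t: 5.55
eef_pos: [0.4666, 0.2249, 0.0492]
tool_rot: [-0.096, 0.687, 0.715, 0.089]
contact_force: [-0.0, 2.4, 6.1]
gripper_width: 0.472
grasp_force: 25.6
```

```bash
python3 - <<'E'
from h import *
c=read_camera("scene");cv2.imwrite("pics/s2.png",cv2.resize(c["img"][120:220,320:460],None,fx=5.6,fy=5.6,interpolation=cv2.INTER_CUBIC)[:,:,::-1])
E
```

```text
(no output)
```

View pics/s2.png

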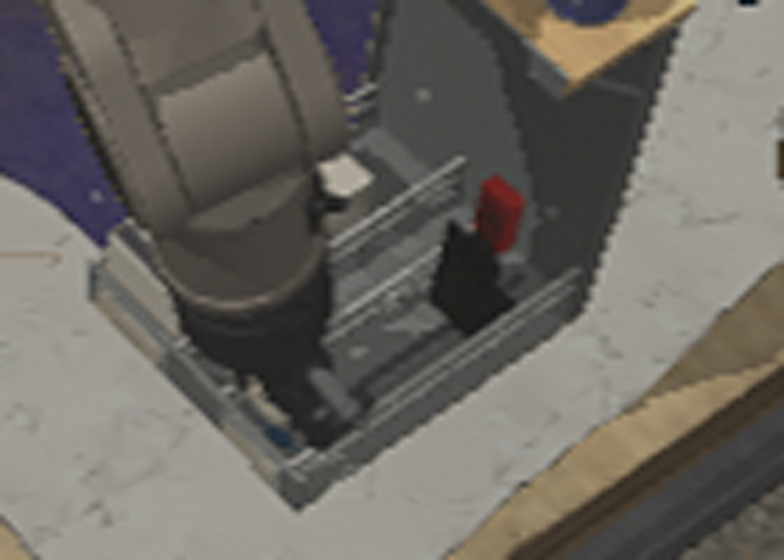

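The scene crop shows the bottle just behind the lip, at about (275,430). I'll creep on until contact.

{"method": "arm_command", "body": {
  "commands": [-0.001,0,-0.0003,0,0,0,0.3,-0.002,0,-0.0005,0,0,0,0.3,-0.003,0,-0.0008,0,0,0,0.3,-0.003,0,-0.0008,0,0,0,0.3]
}}

```text
t: 6.0
eef_pos: [0.4666, 0.2224, 0.0492]
tool_rot: [-0.096, 0.687, 0.715, 0.089]
contact_force: [0.5, 4.6, 5.3]
gripper_width: 0.473
grasp_force: 25.5
```

{"method": "arm_command", "body": {
  "commands": [-0.001,0,-0.0003,0,0,0,0.3,-0.002,0,-0.0005,0,0,0,0.3,-0.002,0,-0.0005,0,0,0,0.3]
}}

```text
t: 6.3
eef_pos: [0.4665, 0.2214, 0.0493]
tool_rot: [-0.096, 0.686, 0.715, 0.09]
contact_force: [0.2, 6.5, 4.2]
gripper_width: 0.475
grasp_force: 25.4
```

```bash
python3 - <<'E'
from h import *
c=read_camera("wrist")
for a,ce,bb in red(c["img"],40):
    v=plane(c,ce,.105)-L;print(ce.round(1),bb,"d,y",v@ex,v@ey)
E
```

```text
[320.1 319.5] [288, 281, 65, 84] d,y 0.004717086903899731 -0.0012903901817146444
```

The cap has moved in the wrist view from row 290 to 319, so the bottle leans forward in the grip. I'm moving back so the foot's drag rights it.

{"method": "arm_command", "body": {
  "commands": [0.003,0,0.001,0,0,0,0.3,0.006,0,0.0016,0,0,0,0.3,0.009,0,0.0024,0,0,0,0.3,0.009,0,0.0024,0,0,0,0.3]
}}

```text
t: 6.75
eef_pos: [0.4662, 0.2274, 0.0487]
tool_rot: [-0.095, 0.687, 0.715, 0.088]
contact_force: [-1.2, -2.8, 8.0]
gripper_width: 0.474
grasp_force: 26.1
```

```bash
python3 - <<'E'
from h import *
c=read_camera("wrist")
for a,ce,bb in red(c["img"],40):
    v=plane(c,ce,.105)-L;print(ce.round(1),bb,"d,y",v@ex,v@ey)
E
```

```text
[319.8 316.5] [288, 272, 65, 109] d,y 0.012169476014109525 -0.0010635602575336943
```

{"method": "arm_command", "body": {
  "commands": [0,0,-0.001,0,-4,0,0.3,0.001,0,-0.002,0,-9,0,0.3,0.001,0,-0.002,0,-9,0,0.3,0.001,0,-0.002,0,-9,0,0.55,0.001,0,-0.002,0,-9,0,0.6,0.001,0,-0.002,0,-9,0,0.6]
}}

```text
t: 7.4
eef_pos: [0.4662, 0.2279, 0.0507]
tool_rot: [-0.04, 0.693, 0.719, 0.035]
contact_force: [-0.7, -0.3, -0.7]
gripper_width: 0.597
grasp_force: 0.0
```

```bash
python3 - <<'E'
from h import *
c=read_camera("wrist");cv2.imwrite("pics/w4.png",c["img"][:,:,::-1])
for a,ce,bb in red(c["img"],40):
    v=plane(c,ce,.105)-L;print(ce.round(1),bb,"d,y",v@ex,v@ey)
E
```

```text
[321.2 269.9] [289, 232, 65, 89] d,y 0.036196909858203244 -0.0013794049116574397
```

View pics/w4.png

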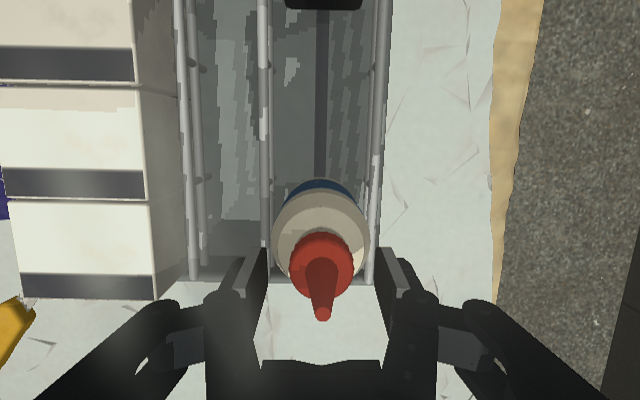

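The bottle is upright again. The cap is centred near (321,262), and the lip crosses at about row 280. I'll regrip centred, lift about 3 mm, carry it forward, and put it down.

```bash
python3 - <<'E'
from h import *
c=read_camera("wrist")
for n,px,z in(("cap",(321,263),.095),("lip inner? ",(200,279),.037),("lip outer",(175,297),.037),("g in",(264,150),.041),("g out",(383,150),.041)):
    v=plane(c,px,z)-L;print(n,v@ex,v@ey)
plan(lane(.036,-.001,.050),0)
E
```

```text
cap 0.034500638366558194 -0.00137244418087607
lip inner?  0.0005160762611639997 0.06446986085412051
lip outer -0.01022363632627209 0.07898665430448888
g in 0.07030584598025523 0.02687199675361803
g out 0.07057780155961124 -0.031111610317098068
TCP [0.4663 0.2284 0.0509] -> [0.4658 0.2465 0.05  ]  row [0.018  0.0002 0.0028] [-0.3 -6.   0.3]
```

{"method": "arm_command", "body": {
  "commands": [0.009,0,0.0015,0,-6,0,0.6,0.018,0,0.002,0,-6,0,0.6,0.018,0,0.002,0,-6,0,0.6,0.018,0,0.002,0,-6,0,0.3,0.018,0,0.002,0,-6,0,0.3,0.018,0,0.002,0,-6,0,0.3,0.018,0,0.002,0,-6,0,0.3],
  "force": 30
}}

```text
t: 8.2
eef_pos: [0.4655, 0.2467, 0.051]
tool_rot: [-0.002, 0.693, 0.721, -0.002]
contact_force: [-0.4, -1.1, 1.6]
gripper_width: 0.467
grasp_force: 30.4
```

{"method": "arm_command", "body": {
  "commands": [0,0,-0.004,0,0,0,0.3,0,0,-0.005,0,0,0,0.3,-0.004,0,-0.005,0,0,0,0.3,-0.008,0,-0.005,0,0,0,0.3,-0.01,0,-0.005,0,0,0,0.3,-0.01,0,-0.005,0,0,0,0.3]
}}

```text
t: 8.8
eef_pos: [0.4656, 0.2379, 0.0559]
tool_rot: [-0.002, 0.693, 0.721, -0.002]
contact_force: [-0.3, 0.6, -1.0]
gripper_width: 0.47
grasp_force: 30.4
```

```bash
python3 - <<'E'
from h import *
c=read_camera("wrist")
for a,ce,bb in red(c["img"],40):
    v=plane(c,ce,.105)-L;print(ce.round(1),bb,"d,y",v@ex,v@ey)
plan(lane(.023,0,.05),0);print(get_obs()["contact_force"])
E
```

```text
[320.4 328.4] [290, 294, 62, 71] d,y 0.02734794300601502 -0.0009581729892297781
TCP [0.4656 0.238  0.0558] -> [0.4652 0.2335 0.05  ]  row [-0.0045 -0.0005  0.0059] [-0.3 -0.   0.4]
[-0.99099358  0.64079875 -0.39706627]
```

{"method": "arm_command", "body": {
  "commands": [-0.002,0,0,0,0,0,0.3,-0.002,0,0.003,0,0,0,0.3,-0.002,0,0.005,0,0,0,0.3,-0.002,0,0.005,0,0,0,0.3,-0.002,0,0.005,0,0,0,0.7,-0.002,0,0.005,0,0,0,0.8,-0.002,0,-0.03,0,0,0,0.8,-0.002,0,-0.08,0,0,0,1]
}}

```text
t: 9.65
eef_pos: [0.4642, 0.2338, 0.1346]
tool_rot: [-0.001, 0.693, 0.721, -0.005]
contact_force: [1.5, 1.8, -0.2]
gripper_width: 0.949
grasp_force: 0.0
```

{"method": "arm_command", "body": {
  "commands": [0,0,-0.05,0,0,0,1,0,0,-0.06,0,0,0,1,0,0,-0.06,0,0,0,1]
}}

```text
t: 9.95
eef_pos: [0.4674, 0.2359, 0.1975]
tool_rot: [-0.001, 0.693, 0.721, 0.0]
contact_force: [-0.5, 0.1, -0.9]
gripper_width: 1.002
grasp_force: 0.0
```

```bash
python3 - <<'E'
from h import *
c=read_camera("wrist");cv2.imwrite("pics/w5.png",c["img"][:,:,::-1])
for a,ce,bb in red(c["img"],40):
    v=plane(c,ce,.105)-L;print(ce.round(1),bb,"d,y",v@ex,v@ey)
N=np.array([.502,-.199,0]);plan(N+[0,0,.22],0);plan(N+[0,0,.058],10)
E
```

```text
[322.8   6.1] [302, 0, 39, 24] d,y 0.1569782220130761 -0.0026821296986256527
[320.2 199.6] [307, 186, 27, 29] d,y 0.026979888877705062 -0.001831809430674674
TCP [0.4662 0.2356 0.1958] -> [ 0.502 -0.199  0.22 ]  row [-0.4357  0.0181 -0.0245] [-0.3 -0.   0.4]
TCP [0.4662 0.2356 0.1958] -> [ 0.502 -0.199  0.058]  row [-0.4357  0.0189  0.1375] [-0.3 10.   0.4]
```

View pics/w5.png

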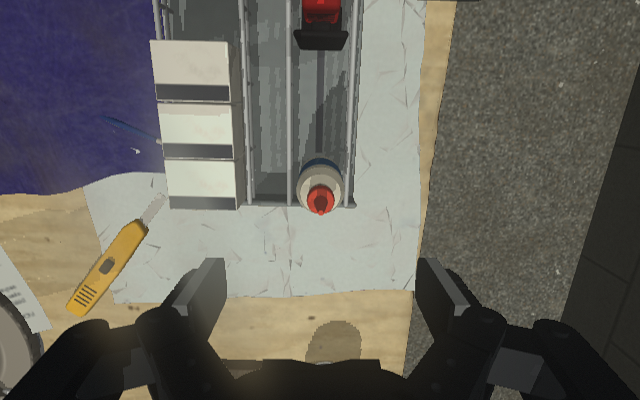

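The old bottle stands upright behind the lip with its cap at (320,199), and the lip is at about row 205. I'm moving on to the new bottle.

{"method": "arm_command", "body": {
  "commands": [-0.05,0.002,-0.02,0,0,0,1,-0.1,0.004,-0.02,0,0,0,1,-0.15,0.006,-0.02,0,0,0,1,-0.2,0.008,-0.02,0,0,0,1,-0.25,0.01,-0.02,0,0,0,1,-0.3,0.012,-0.02,0,0,0,1,-0.35,0.014,-0.02,0,0,0,1,-0.4,0.016,-0.02,0,0,0,1]
}}

```text
t: 10.8
eef_pos: [0.4967, -0.1608, 0.2137]
tool_rot: [-0.003, 0.693, 0.721, -0.003]
contact_force: [1.1, 0.8, -0.9]
gripper_width: 0.999
grasp_force: 0.0
```

{"method": "arm_command", "body": {
  "commands": [-0.02,0.002,0,0,5,0,1,-0.035,0.002,0,0,10,0,1,-0.035,0.002,0,0,10,0,1,-0.035,0.002,0,0,10,0,1]
}}

```text
t: 11.2
eef_pos: [0.5001, -0.1952, 0.2136]
tool_rot: [-0.066, 0.692, 0.717, 0.057]
contact_force: [-0.2, 1.1, -1.5]
gripper_width: 1.001
grasp_force: 0.0
```

```bash
python3 - <<'E'
from h import *
c=read_camera("wrist")
for a,ce,bb in red(c["img"],40):print(a,ce.round(1),bb,plane(c,ce,.102).round(4))
N=np.array([.502,-.199,0]);plan(N+[0,0,.058],10)
E
```

```text
1926 [69.5 25.4] [24, 11, 93, 30] [ 0.2992 -0.0517  0.102 ]
482 [325.2 218.9] [313, 207, 25, 25] [ 0.503  -0.1965  0.102 ]
TCP [ 0.5007 -0.1936  0.214 ] -> [ 0.502 -0.199  0.058]  row [-0.0325  0.0023  0.1526] [-0.5 -0.   0.3]
```

{"method": "arm_command", "body": {
  "commands": [-0.008,0.003,0.045,0,0,0,1,-0.015,0.003,0.09,0,0,0,1,-0.022,0.003,0.125,0,0,0,1,-0.027,0.003,0.152,0,0,0,1,-0.027,0.003,0.152,0,0,0,1,-0.027,0.003,0.152,0,0,0,1]
}}

```text
t: 11.85
eef_pos: [0.5041, -0.1927, 0.0614]
tool_rot: [-0.065, 0.689, 0.719, 0.058]
contact_force: [0.1, -0.9, -0.3]
gripper_width: 1.003
grasp_force: 0.0
```

{"method": "arm_command", "body": {
  "commands": [0,0,0,0,0,0,0.6,0,0,0,0,0,0,0.3,0,0,0,0,0,0,0.3,0,0,0,0,0,0,0.3,0,0,0,0,0,0,0.3,0,0,0,0,0,0,0.3],
  "force": 30
}}

```text
t: 12.45
eef_pos: [0.5037, -0.1945, 0.0628]
tool_rot: [-0.065, 0.69, 0.718, 0.059]
contact_force: [-5.1, 0.1, 11.3]
gripper_width: 0.421
grasp_force: 27.6
```

```bash
python3 - <<'E'
from h import *
c=read_camera("wrist");p,r=quat();print(p.round(4))
for a,ce,bb in red(c["img"],40):print(a,ce.round(1),bb,plane(c,ce,.102).round(4))
plan(np.array([.495,-.10,.24]),10);plan(np.array([.47,.1,.24]),10);plan(lane(.08,-.001,.24),10)
E
```

```text
[ 0.5037 -0.1945  0.0628]
2714 [319.4 295.7] [293, 263, 54, 77] [ 0.5037 -0.1953  0.102 ]
TCP [ 0.5037 -0.1945  0.0628] -> [ 0.495 -0.1    0.24 ]  row [ 0.1243 -0.0057 -0.1579] [-0.3 -0.1  0.4]
TCP [ 0.5037 -0.1945  0.0628] -> [0.47 0.1  0.24]  row [ 0.322  -0.0227 -0.1227] [-0.3 -0.1  0.4]
TCP [ 0.5037 -0.1945  0.0628] -> [0.4644 0.2905 0.24  ]  row [ 0.5096 -0.0207 -0.0894] [-0.3 -0.1  0.4]
```

Opening is 0.42 instead of 0.47, so the pads are on the shoulder. I'll reopen, go 9 mm lower and close again.

{"method": "arm_command", "body": {
  "commands": [0,0,0,0,0,0,0.8,0,0,0,0,0,0,0.8,-0.001,0,0.009,0,0,0,0.8,-0.001,0,0.009,0,0,0,0.8,-0.001,0,0.009,0,0,0,0.3,-0.001,0,0.009,0,0,0,0.3,-0.001,0,0.009,0,0,0,0.3,-0.001,0,0.009,0,0,0,0.3]
}}

```text
t: 13.3
eef_pos: [0.5041, -0.1937, 0.0525]
tool_rot: [-0.064, 0.69, 0.718, 0.059]
contact_force: [-0.5, -0.2, 0.2]
gripper_width: 0.466
grasp_force: 30.4
```

{"method": "arm_command", "body": {
  "commands": [0,0,0,0,0,0,0.3,0,0,0,0,0,0,0.3]
}}

```text
t: 13.5
eef_pos: [0.5041, -0.1937, 0.0525]
tool_rot: [-0.064, 0.69, 0.718, 0.059]
contact_force: [-1.2, -1.2, 1.6]
gripper_width: 0.463
grasp_force: 30.5
```

```bash
python3 - <<'E'
from h import *
c=read_camera("wrist");p,r=quat();print(p.round(4))
for a,ce,bb in red(c["img"],40):print(a,ce.round(1),bb,plane(c,ce,.102).round(4))
plan(np.array([.495,-.10,.24]),10);plan(np.array([.47,.1,.24]),10);plan(lane(.08,-.001,.24),10)
E
```

```text
[ 0.5041 -0.1937  0.0525]
3347 [320.9 310.9] [292, 274, 59, 89] [ 0.5047 -0.1952  0.102 ]
TCP [ 0.5041 -0.1937  0.0525] -> [ 0.495 -0.1    0.24 ]  row [ 0.1251 -0.0061 -0.1683] [-0.3  0.   0.4]
TCP [ 0.5041 -0.1937  0.0525] -> [0.47 0.1  0.24]  row [ 0.3229 -0.023  -0.1334] [-0.3  0.   0.4]
TCP [ 0.5041 -0.1937  0.0525] -> [0.4644 0.2905 0.24  ]  row [ 0.5106 -0.021  -0.1004] [-0.3  0.   0.4]
```

{"method": "arm_command", "body": {
  "commands": [0.003,0,-0.015,0,0,0,0.3,0.008,0,-0.045,0,0,0,0.3,0.015,0,-0.085,0,0,0,0.3,0.026,0,-0.12,0,0,0,0.3,0.06,-0.003,-0.15,0,0,0,0.3,0.095,-0.005,-0.17,0,0,0,0.3,0.135,-0.008,-0.165,0,0,0,0.3,0.175,-0.01,-0.16,0,0,0,0.3]
}}

```text
t: 14.35
eef_pos: [0.489, -0.0487, 0.2421]
tool_rot: [-0.064, 0.691, 0.718, 0.06]
contact_force: [0.4, 0.7, -2.0]
gripper_width: 0.466
grasp_force: 30.6
```

{"method": "arm_command", "body": {
  "commands": [0.04,-0.003,0.007,0,0,0,0.3,0.08,-0.005,0.014,0,0,0,0.3,0.12,-0.008,0.021,0,0,0,0.3,0.16,-0.01,0.028,0,0,0,0.3,0.2,-0.01,0.035,0,0,0,0.3,0.23,-0.01,0.041,0,0,0,0.3,0.23,-0.01,0.041,0,0,0,0.3]
}}

```text
t: 15.05
eef_pos: [0.4684, 0.1883, 0.2406]
tool_rot: [-0.065, 0.687, 0.721, 0.059]
contact_force: [0.1, -0.0, -0.5]
gripper_width: 0.47
grasp_force: 30.6
```

```bash
python3 - <<'E'
from h import *
c=read_camera("wrist")
for a,ce,bb in red(c["img"],40):print(a,ce.round(1),bb)
print(get_obs()["grasp_force"])
plan(lane(.0855,-.001,.21),10);plan(lane(.0855,-.001,.062),10)
E
```

```text
62 [99.1  4.2] [88, 0, 23, 11]
202 [325.1   5.3] [310, 0, 29, 19]
377 [322.  159.9] [311, 149, 23, 23]
3357 [321. 311.] [293, 274, 58, 89]
30.63633084646426
TCP [0.4688 0.1855 0.2404] -> [0.4642 0.296  0.21  ]  row [0.1037 0.0004 0.0492] [-0.4 -0.   0.6]
TCP [0.4688 0.1855 0.2404] -> [0.4642 0.296  0.062 ]  row [0.0779 0.0011 0.1949] [-0.4 -0.   0.6]
```

{"method": "arm_command", "body": {
  "commands": [0.04,0,0.01,0,0,0,0.3,0.08,0,0.02,0,0,0,0.3,0.104,0,0.049,0,0,0.5,0.3,0.104,0,0.049,0,0,0.5,0.3,0.104,0,0.049,0,0,0.5,0.3]
}}

```text
t: 15.6
eef_pos: [0.4649, 0.2929, 0.2095]
tool_rot: [-0.064, 0.694, 0.715, 0.058]
contact_force: [0.2, -0.1, -1.9]
gripper_width: 0.467
grasp_force: 30.9
```

```bash
python3 - <<'E'
from h import *
t=read_camera("wrist")
for a,ce,bb in red(t["img"],40):
    v=plane(t,ce,.105)-L;print(a,ce.round(1),bb,v@ex,v@ey)
plan(lane(.0855,-.001,.062),10)
cv2.imwrite("pics/w6.png",t["img"][:,:,::-1])
E
```

```text
3305 [321.1 310.6] [292, 274, 59, 89] 0.0037973325299156674 -0.0012702162058516094
TCP [0.4657 0.2923 0.2101] -> [0.4642 0.296  0.062 ]  row [-0.0219 -0.0005  0.1466] [-0.3  0.1 -0.2]
```

View pics/w6.png

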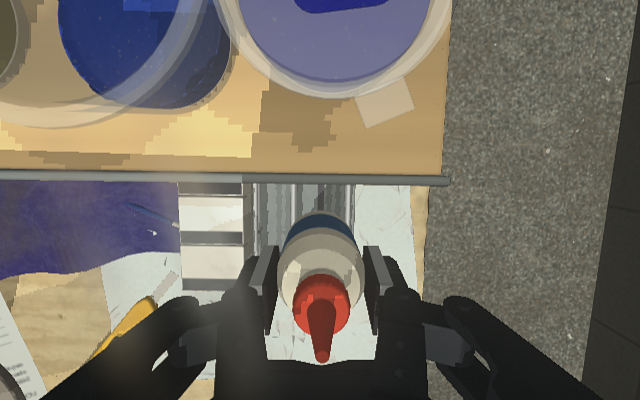

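The wrist view shows the new bottle upright in the grip and in line with the lane, in front of the shelf edge at row 178. Descending.

{"method": "arm_command", "body": {
  "commands": [-0.005,0,0.035,0,0,0,0.3,-0.011,0,0.07,0,0,0,0.3,-0.016,0,0.105,0,0,0,0.3,-0.02,0,0.13,0,0,0,0.3,-0.0215,0,0.144,0,0,0,0.3,-0.0215,0,0.146,0,0,0,0.3,-0.0215,0,0.146,0,0,0,0.3]
}}

```text
t: 16.35
eef_pos: [0.465, 0.2981, 0.0633]
tool_rot: [-0.064, 0.694, 0.715, 0.059]
contact_force: [1.0, 0.7, -1.2]
gripper_width: 0.463
grasp_force: 30.9
```

{"method": "arm_command", "body": {
  "commands": [0,0,0.002,0,0,0,0.3,0,0,0.003,0,0,0,0.3,0,0,0.003,0,0,0,0.3]
}}

```text
t: 16.65
eef_pos: [0.4647, 0.2995, 0.0604]
tool_rot: [-0.065, 0.693, 0.715, 0.06]
contact_force: [-0.4, -0.1, 4.6]
gripper_width: 0.464
grasp_force: 31.3
```

```bash
python3 - <<'E'
from h import *
t=read_camera("wrist");print(get_obs()["contact_force"])
for a,ce,bb in red(t["img"],40):
    v=plane(t,ce,.112)-L;print(a,ce.round(1),bb,v@ex,v@ey)
plan(lane(.0855,-.001,.06),10)
E
```

```text
[-1.69082227  0.44958329  5.89686196]
3375 [318.4  93.7] [279, 72, 80, 52] 0.15853941627955426 -0.0015604566429336623
3350 [320.8 310.9] [292, 274, 58, 89] 0.08844988953221333 -0.002206770412716273
TCP [0.4647 0.2995 0.0604] -> [0.4642 0.296  0.06  ]  row [-0.0035 -0.0006 -0.0002] [-0.2 -0.1 -0.1]
```

{"method": "arm_command", "body": {
  "commands": [0,0,-0.001,0,0,0,0.6,0,0,-0.001,0,0,0,0.8,0,0,-0.001,0,0,0,0.8,0.003,0,-0.02,0,0,0,0.8,0.009,0,-0.05,0,0,0,0.9,0.012,0,-0.09,0,0,0,1,0.01,0,-0.13,0,0,0,1,0,0,-0.15,0,0,0,1]
}}

```text
t: 17.5
eef_pos: [0.4669, 0.2738, 0.2102]
tool_rot: [-0.064, 0.693, 0.716, 0.061]
contact_force: [0.6, 0.3, 0.5]
gripper_width: 1.002
grasp_force: 0.0
```

{"method": "arm_command", "body": {
  "commands": [-0.03,0,-0.005,0,8,0,1,-0.03,0,-0.005,0,14,0,1,-0.03,0,-0.005,0,14,0,1,-0.03,0,-0.005,0,14,0,1]
}}

```text
t: 17.9
eef_pos: [0.4666, 0.2417, 0.2065]
tool_rot: [-0.151, 0.682, 0.701, 0.142]
contact_force: [0.3, -0.4, 0.1]
gripper_width: 1.005
grasp_force: 0.0
```

```bash
python3 - <<'E'
from h import *
t=read_camera("wrist");cv2.imwrite("pics/w7.png",t["img"][:,:,::-1])
for a,ce,bb in red(t["img"],40):
    v=plane(t,ce,.105)-L;print(a,ce.round(1),bb,v@ex,v@ey)
plan(lane(.11,-.002,.16),36);plan(lane(.169,-.002,.087),36);print(get_obs()["q"].round(2))
E
```

```text
601 [320.4  97. ] [306, 86, 29, 30] 0.1591689909422889 -0.0012724565111378733
63 [105.7 105.5] [92, 100, 25, 13] 0.15300076821149455 0.18039491883909564
500 [319.9 186.7] [308, 174, 25, 26] 0.08272027793713754 -0.0006102088238554511
493 [321.6 258.4] [309, 246, 26, 26] 0.024926761890047326 -0.0018062758906342048
TCP [0.4665 0.2429 0.2066] -> [0.4644 0.3205 0.16  ]  row [0.052  0.0007 0.0741] [-0.3 12.1 -0.2]
TCP [0.4665 0.2429 0.2066] -> [0.4624 0.3795 0.087 ]  row [0.0763 0.0011 0.1647] [-0.3 12.1 -0.2]
[-0.81  0.25  0.53  2.08 -0.72  0.87  0.21]
```

View pics/w7.png

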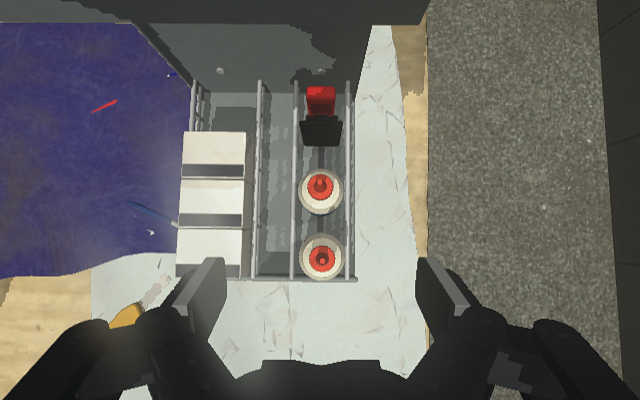

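Both bottles stand upright: old at d≈0.025 with its cap at (321,258), new at d≈0.083 with its cap at (320,187). The follower grip is at (320,97), d≈0.159. I've already viewed more pictures than allowed, so I'll work from numbers only from here.

{"method": "arm_command", "body": {
  "commands": [0.01,0.001,0,0,6,0,0.55,0.03,0.001,0.02,0,12,0,0.55,0.055,0.001,0.06,0,12,0,0.55,0.055,0.001,0.07,0,12,0,0.55,0.055,0.001,0.07,0,12,0,0.55,0.055,0.001,0.07,0,12,0,0.55]
}}

```text
t: 18.55
eef_pos: [0.4647, 0.3218, 0.1652]
tool_rot: [-0.224, 0.662, 0.683, 0.212]
contact_force: [-0.5, -0.6, -0.0]
gripper_width: 0.551
grasp_force: 0.0
```

```bash
python3 - <<'E'
from h import *
t=read_camera("wrist")
for a,ce,bb in red(t["img"],40):
    v=plane(t,ce,.105)-L;print(a,ce.round(1),bb,v@ex,v@ey)
# top edge of grip's top face: back/front
plan(lane(.117,-.0015,.167),36);plan(lane(.170,-.0015,.094),36);print(get_obs()["q"].round(2))
E
```

```text
786 [319.4 205.8] [303, 193, 34, 30] 0.15800992798122054 -0.001192340040510068
78 [ 79.7 201. ] [63, 195, 30, 14] 0.16189521072776988 0.17094314916585784
852 [318.3 317.4] [302, 301, 33, 34] 0.08350440426670998 -0.0006089414836306864
TCP [0.4652 0.3214 0.1657] -> [0.4636 0.3275 0.167 ]  row [ 0.0057 -0.0014  0.0026] [-0.2  0.  -0.2]
TCP [0.4652 0.3214 0.1657] -> [0.4619 0.3805 0.094 ]  row [ 0.0057 -0.001   0.0928] [-0.2  0.  -0.2]
[-0.72  0.37  0.4   2.12 -1.14  0.83  0.54]
```

{"method": "arm_command", "body": {
  "commands": [0.0055,-0.001,0.01,0,0,0,0.55,0.0055,-0.001,0.035,0,0,0,0.55,0.0055,-0.001,0.06,0,0,0,0.55,0.0055,-0.001,0.08,0,0,0,0.55,0.0055,-0.001,0.092,0,0,0,0.55,0.0055,-0.001,0.092,0,0,0,0.55]
}}

```text
t: 19.2
eef_pos: [0.4606, 0.3809, 0.0932]
tool_rot: [-0.225, 0.662, 0.683, 0.212]
contact_force: [-0.5, -1.0, -0.3]
gripper_width: 0.546
grasp_force: 0.0
```

{"method": "arm_command", "body": {
  "commands": [0,0,0,0,0,0,0.3,0,0,0,0,0,0,0.1,0,0,0,0,0,0,0.1,0,0,0,0,0,0,0.1,0,0,0,0,0,0,0.1],
  "force": 40
}}

```text
t: 19.7
eef_pos: [0.4619, 0.3799, 0.0949]
tool_rot: [-0.224, 0.662, 0.682, 0.214]
contact_force: [-1.7, -1.9, 6.3]
gripper_width: 0.267
grasp_force: 41.4
```

```bash
python3 - <<'E'
from h import *
plan(lane(.170,-.0015,.094)-.04*ex,36)
t=read_camera("wrist")
for a,ce,bb in red(t["img"],40):
    print(a,ce.round(1),bb)
t=read_camera("scene")
print([x for x in red(t["img"]) if 380<x[1][0]<430])
E
```

```text
TCP [0.4619 0.3799 0.0949] -> [0.4632 0.3405 0.094 ]  row [-0.0324  0.0001 -0.0225] [-0.2 -0.1 -0.2]
70 [  7.  241.4] [0, 237, 16, 10]
1596 [320.1 279.5] [293, 264, 55, 32]
[(np.int32(44), array([389.61363636, 169.93181818]), [387, 164, 7, 11])]
```

{"method": "arm_command", "body": {
  "commands": [-0.004,0,-0.003,0,0,0,0.1,-0.008,0,-0.006,0,0,0,0.1,-0.012,0,-0.0087,0,0,0,0.1,-0.016,0,-0.0116,0,0,0,0.1,-0.02,0,-0.0145,0,0,0,0.1,-0.024,0,-0.0174,0,0,0,0.1,-0.028,0,-0.0203,0,0,0,0.1,-0.028,0,-0.0203,0,0,0,0.1]
}}

```text
t: 20.6
eef_pos: [0.4625, 0.3449, 0.0948]
tool_rot: [-0.225, 0.662, 0.682, 0.213]
contact_force: [-3.4, -1.8, 10.9]
gripper_width: 0.27
grasp_force: 41.8
```

{"method": "arm_command", "body": {
  "commands": [-0.002,0,-0.0015,0,0,0,0.1,-0.004,0,-0.003,0,0,0,0.1,-0.006,0,-0.0044,0,0,0,0.1,-0.008,0,-0.0058,0,0,0,0.1,-0.008,0,-0.0058,0,0,0,0.1]
}}

```text
t: 21.1
eef_pos: [0.4626, 0.3356, 0.0949]
tool_rot: [-0.225, 0.662, 0.682, 0.213]
contact_force: [-3.8, -0.0, 9.1]
gripper_width: 0.274
grasp_force: 41.6
```

```bash
python3 - <<'E'
from h import *
p,_=quat();print(((p-L)@ex).round(4),p.round(4))
t=read_camera("wrist")
for a,ce,bb in red(t["img"],40):
    v=plane(t,ce,.105)-L;print(a,ce.round(1),bb,v@ex,v@ey)
E
```

```text
0.1252 [0.4626 0.3356 0.0949]
113 [ 17.6 190.8] [0, 184, 33, 15] 0.158433770037042 0.14938661041536283
1601 [320.  279.3] [293, 264, 55, 32] 0.11544318860760483 -0.0007657899996519971
631 [319.8 355. ] [298, 344, 45, 21] 0.08446135757782579 -0.0006588566719383772
```

{"method": "arm_command", "body": {
  "commands": [-0.0015,0,-0.0011,0,0,0,0.1,-0.003,0,-0.0022,0,0,0,0.1,-0.0045,0,-0.0033,0,0,0,0.1,-0.006,0,-0.0044,0,0,0,0.1,-0.006,0,-0.0044,0,0,0,0.1]
}}

```text
t: 21.65
eef_pos: [0.4628, 0.3283, 0.0949]
tool_rot: [-0.225, 0.662, 0.682, 0.213]
contact_force: [-3.8, 0.9, 8.1]
gripper_width: 0.27
grasp_force: 41.5
```

```bash
python3 - <<'E'
from h import *
p,_=quat();print(((p-L)@ex).round(4),p.round(4))
t=read_camera("wrist")
for a,ce,bb in red(t["img"],40):
    v=plane(t,ce,.105)-L;print(a,ce.round(1),bb,v@ex,v@ey)
t=read_camera("top");print([(x[0],x[1].round(1),x[2]) for x in red(t["img"]) if 180<x[1][0]<280 and x[1][1]<240])
E
```

```text
0.1179 [0.4628 0.3283 0.0949]
117 [ 20.4 182.4] [0, 175, 37, 17] 0.15551525233918878 0.14949611991792397
1594 [320.1 279.2] [293, 264, 55, 31] 0.10817833779314119 -0.0006945226755077194
633 [319.9 355. ] [298, 344, 45, 21] 0.07713556879597729 -0.0005880289153259431
[(np.int32(29), array([222.8, 203.9]), [221, 201, 5, 7])]
```

The new bottle now moves with the follower. I'll creep on until the row is closed.

{"method": "arm_command", "body": {
  "commands": [-0.001,0,-0.0007,0,0,0,0.1,-0.0025,0,-0.0018,0,0,0,0.1,-0.0025,0,-0.0018,0,0,0,0.1]
}}

```text
t: 22.05
eef_pos: [0.4628, 0.3253, 0.0949]
tool_rot: [-0.225, 0.662, 0.682, 0.213]
contact_force: [-3.7, 1.6, 8.7]
gripper_width: 0.275
grasp_force: 41.5
```

{"method": "arm_command", "body": {
  "commands": [-0.001,0,-0.0007,0,0,0,0.1,-0.0025,0,-0.0018,0,0,0,0.1,-0.0025,0,-0.0018,0,0,0,0.1]
}}

```text
t: 22.35
eef_pos: [0.4629, 0.3224, 0.0949]
tool_rot: [-0.225, 0.662, 0.683, 0.213]
contact_force: [-4.1, 1.0, 9.4]
gripper_width: 0.273
grasp_force: 41.4
```

```bash
python3 - <<'E'
from h import *
p,_=quat();print(((p-L)@ex).round(4),p.round(4))
t=read_camera("wrist")
for a,ce,bb in red(t["img"],40):
    v=plane(t,ce,.105)-L;print(a,ce.round(1),bb,v@ex,v@ey)
t=read_camera("top");cs=read_camera("scene")
for c in(t,cs):
  for X in(lane(.025,-.0015,.108),lane(.069,-.0015,.108)):print(proj(c,X).round(1))
  print([(x[0],x[1].round(1),x[2]) for x in red(c["img"]) if (180<x[1][0]<280 and x[1][1]<240) or (340<x[1][0]<430 and x[1][1]<220)])
E
```

```text
0.112 [0.4629 0.3224 0.0949]
112 [ 22.4 175.8] [1, 169, 37, 17] 0.1531574518598271 0.1496616979190366
1589 [320.1 279. ] [293, 264, 55, 31] 0.102340260083213 -0.0005886454073894945
713 [320.5 354.1] [299, 342, 45, 23] 0.07157086129031019 -0.0007564280044199093
[253.  203.6]
[237.3 204. ]
[(np.int32(30), array([225.1, 203.8]), [223, 201, 5, 7])]
[375.6 179.8]
[387.1 171.9]
[(np.int32(42), array([384.8, 173.9]), [382, 171, 7, 7]), (np.int32(45), array([374.3, 181.4]), [371, 176, 8, 10]), (np.int32(122), array([256.6, 189.8]), [249, 180, 16, 20])]
```

{"method": "arm_command", "body": {
  "commands": [-0.001,0,-0.0007,0,0,0,0.1,-0.002,0,-0.0014,0,0,0,0.1,-0.002,0,-0.0014,0,0,0,0.1]
}}

```text
t: 22.8
eef_pos: [0.4628, 0.3216, 0.0949]
tool_rot: [-0.226, 0.661, 0.683, 0.214]
contact_force: [-1.9, 8.9, 2.9]
gripper_width: 0.265
grasp_force: 40.5
```

```bash
python3 - <<'E'
from h import *
t=read_camera("wrist")
for a,ce,bb in red(t["img"],200):
    v=plane(t,ce,.105)-L;print(a,ce.round(1),bb,v@ex,v@ey)
cs=read_camera("scene")
print([(x[0],x[1].round(1),x[2]) for x in red(cs["img"]) if (340<x[1][0]<430 and x[1][1]<220)])
E
```

```text
1590 [320.2 278.7] [293, 264, 55, 31] 0.1016654214746196 -0.0005415620031763534
740 [322.  353.9] [300, 341, 46, 24] 0.07082243617367172 -0.0013859074348096612
[(np.int32(42), array([384.8, 173.9]), [382, 171, 7, 7]), (np.int32(45), array([374.3, 181.6]), [371, 176, 8, 10])]
```

Fy jumps to 9 N and the motion stops, so the row is closed against the lip. I'll unload, release and retreat along the tool axis.

{"method": "arm_command", "body": {
  "commands": [0.0015,0,0.001,0,0,0,0.1,0.002,0,0.0014,0,0,0,0.1,0.002,0,0.0014,0,0,0,0.3,0.002,0,0.0014,0,0,0,0.5,0.002,0,0.0014,0,0,0,0.5,0.002,0,-0.02,0,0,0,0.55,0.002,0,-0.05,0,0,0,0.55,0.002,0,-0.09,0,0,0,0.55]
}}

```text
t: 23.7
eef_pos: [0.4645, 0.2674, 0.1673]
tool_rot: [-0.224, 0.662, 0.683, 0.211]
contact_force: [1.4, -0.5, 0.6]
gripper_width: 0.552
grasp_force: 0.0
```

{"method": "arm_command", "body": {
  "commands": [-0.02,0,-0.04,0,0,0,0.55,-0.03,0,-0.07,0,0,0,0.55,-0.03,0,-0.07,0,0,0,0.55,-0.03,0,-0.07,0,0,0,0.55]
}}

```text
t: 24.1
eef_pos: [0.4682, 0.2022, 0.207]
tool_rot: [-0.224, 0.663, 0.682, 0.213]
contact_force: [-0.4, 0.8, -0.6]
gripper_width: 0.544
grasp_force: 0.0
```

```bash
python3 - <<'E'
from h import *
print(get_obs()["eef_pos"],get_obs()["contact_force"])
w=read_camera("wrist");cs=read_camera("scene");t=read_camera("top")
for a,ce,bb in red(w["img"],80):
    v=plane(w,ce,.105)-L;print("w",a,ce.round(1),bb,v@ex,v@ey)
for n,c in(("s",cs),("t",t)):print(n,[(x[0],x[1].round(1),x[2]) for x in red(c["img"]) if (n=="t" and 180<x[1][0]<280 and x[1][1]<240) or (n=="s" and 340<x[1][0]<430 and x[1][1]<220)])
E
```

```text
[0.46823892 0.20217923 0.20704615] [-0.43686124  0.75424377 -0.6085662 ]
w 492 [319.  151.2] [306, 141, 27, 29] 0.10243675570055198 -0.0003635771408439019
w 509 [320.3 193.2] [309, 178, 24, 29] 0.06252899640890458 -0.0014762848073823476
w 517 [322.7 240.2] [311, 228, 25, 26] 0.02182837243228414 -0.003281913296760892
s [(np.int32(6), array([360.5, 122.2]), [358, 121, 6, 3]), (np.int32(45), array([395.1, 166.2]), [392, 161, 7, 13]), (np.int32(45), array([384.9, 173.6]), [382, 169, 7, 9]), (np.int32(50), array([374.6, 181.3]), [371, 176, 8, 10])]
t [(np.int32(40), array([225.5, 205. ]), [223, 201, 6, 9]), (np.int32(42), array([254.2, 203.4]), [251, 200, 8, 7]), (np.int32(41), array([239.7, 204.4]), [236, 202, 8, 6])]
```

```bash
python3 -c "
from station import *
print(hand_in())"
```

```text
the job is handed in; nothing more can be done
None
```

I handed the job in at about 24 s, but no verdict came back; my last camera readings put the old bottle at the lip (about 22 mm behind it), the new one right behind it, and the follower closed up. The old bottle leaned forward (perhaps 0.2 rad) on the first pull and was righted and re-placed before the new one went in. The jar and ball weren't re-measured, and I viewed 12 pictures against the limit of 10.

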